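Refit the bowl of a compressed-air filter

TASK

Put the table's compressed-air filter back together: stand the filter cartridge on the spindle in the upturned filter head, then lower the metal bowl over it with its two lugs through the two notches of the socket, push it down against the spring and turn it clockwise (seen from above), not quite a quarter turn, until it meets the stop. Finish while still gripping the bowl, turned to the stop and pressed fully down on the socket floor, so that I can put in the lock screws: do not let go of it, for the spring lifts it as soon as it is let up. Leave the grease tin, the hex key and the tape measure where they lie.

Things in the scene. Friction and masses are not known exactly. Their poses are not given: they have to be found in the camera images.
- filter_head: upturned filter head (aluminium block, ports at +y and -y, gauge at -x) fixed on a dark plate 150 x 120 x 8 mm. On top a round bayonet socket, outer diameter 92, top edge 71 mm up. Origin: on the socket's axis, at the table; z up. With the bowl at the stop its lugs lie along this x axis (to 2 degrees), behind the small lock-screw bosses at +x and -x
- head_floor (a point): on the socket's axis on its floor, 56 mm above the table, where the bowl's rim stands when fully home; axes as filter_head. Above the floor is the lugs' track, 10 mm high, 76 mm diameter; it runs from each notch 80 degrees clockwise (from above) to a stop; anticlockwise it is blocked. Over it a 5 mm thick dark steel ledge, bore 64 mm, with the two notches
- notch_a (a point): centre of one notch at the top edge (71 mm up, radius 35 mm), 80 degrees anticlockwise of +x of filter_head; the notch, in the dark ledge, is 15 mm wide and reaches out to diameter 76 mm; a dark line on the aluminium rim marks it
- notch_b (a point): centre of the oppopoint notch, alike
- spindle_tip (a point): pointed tip of the steel spindle (12 mm diameter) in the middle of the socket, 90 mm above the table
- spring_seat (a joint): round sprung seat plate at the spindle's foot: 0 when up (its face 58 mm above the table), grows in m as it is pressed down, limit 0.014. 3 N starts it, then 0.9 N per mm. Cartridge and bowl fully home: 0.012 (13 N); bowl let up against the ledge: 0.009
- cartridge: white fluted cylinder with grey ends, 32 mm diameter, 62 mm high, 70 g, closed on top; a 16 mm bore, 50 mm deep, is open below and goes over the spindle. Starts upright, bore down. Origin: centre of its underside; z up. Standing on the seat plate its underside is 58 mm and its top 120 mm above the table
- filter_bowl: aluminium bowl, 0.3 kg, starting mouth down: body 60 mm diameter up to 66 mm, over it a hexagon to 100 mm (44 across flats, which face 0, 60, 120.. degrees from +x): grip this. Brass nipple on top to 113 mm. Inside 50 mm wide, 52 mm deep, flat ceiling. Origin: centre of the rim below; z up. Lugs at +x and -x: see bowl_lug
- bowl_lug (a point): outer face of the bowl's +x lug, 35.5 mm from its axis, 4 mm above the rim. Two like lugs at +x and -x (a half turn makes no difference), 10 mm wide, 1 to 7 mm above the rim, 71 mm over both; a dark-framed sight glass on the bowl's side above each. Lugs can turn beneath the ledge once the rim is less than 3 mm above the socket floor
- grease_tin: round white tin, 73 mm diameter, 41 mm high, to be left alone; origin centre of underside
- hex_key: L-shaped steel hex key, 40 x 105 x 9 mm, lying flat, to be left alone
- tape_measure: tape measure, 35 x 93 x 66 mm, to be left alone
Things that resemble listed ones, but are neither listed nor needed, are in the scene too. Of the things that look like the cartridge, take the one that is farthest from the robot's base at the start.

How it is judged:
On the way, in this order (a step that is already met when the one before it is completed fails the run):
1. the cartridge stands on the seat plate, over the spindle (horizontal distance between cartridge and head_floor below 0.005 m and z of cartridge in the frame of head_floor below 0.005 m and angle between cartridge's own z axis and vertical below 0.12 rad), for 0.2 s.
2. the bowl's lugs are through the notches and the bowl is pushed in beneath the ledge, the spring pressed (horizontal distance between filter_bowl and head_floor below 0.005 m and z of filter_bowl in the frame of head_floor below 0.004 m and value of joint spring_seat above 0.007 m), for 0.1 s.
At the end, for the whole second after the job is handed in: bowl over the cartridge in the socket: rim within 1.7 mm of the floor, 4 mm of the axis, upright to 4 deg, lugs within 8 deg of locked, spring seat down 9.8 mm or more, cartridge within 5 mm of the axis, fingers still gripping the bowl (over 5 N), at rest (z of filter_bowl in the frame of head_floor below 0.0017 m and horizontal distance between filter_bowl and head_floor below 0.004 m and angle between filter_bowl's own z axis and vertical below 0.07 rad and angle between the x axis of filter_bowl and the x axis of filter_head, either way round below 0.14 rad and value of joint spring_seat above 0.0098 m and horizontal distance between cartridge and head_floor below 0.005 m and contact force between the fingers and filter_bowl above 5 N and linear speed of filter_bowl below 0.02 m/s); the arm keeps its last pose, push and grip.
It fails at once if the grease tin, the hex key or the tape measure is moved more than 25 mm (distance of any of grease_tin, hex_key, tape_measure from where it was at the start of the episode above 0.025 m).
It also fails if it takes over 58 s, if anything falls off the work surface, if the arm or the gripper's body presses on something with over 40 N, if the wrist force passes 120 N, or if a joint passes its speed limit or range.

ROBOT

A 6-joint arm with a two-finger parallel gripper is mounted at the origin on the work surface; the furniture and walls round the work are solid. World frame = base frame: x ahead of the robot, y to its left, z up, the work surface at z = 0. Lengths are in m, angles in rad, forces in N, time in s.
With the tool pointing down it reaches from about 0.3 to 0.775 m from the base axis. Payload 14.6 kg.
Tool frame: the origin (TCP) lies between the finger pads; the fingertips stand ctrl.tip_extent ahead of it and the grasp point (between the pads) lies 3 mm ahead of it (ctrl.tip_extent is the distance from the TCP to the fingertips, in m); z points along the fingers, y is the line along which they close (so a half turn about z gives the same grasp; the last joint's range is limited). The gripper opens to 94 mm and grips with 3 to 60 N. Pads are 16 mm wide; open, the fingers measure 119 mm over their backs; the gripper's body (75 mm by 177 mm) begins 78 mm behind the grasp point.
Start: joints at [-0.067, 0.3, 1.521, -0, 1.321, -0.067], TCP at [0.55, -0, 0.227] pointing down, gripper open.
Joint ranges: [-3.03, 3.03], [-0.79, 2.21], [0.23, 2.52], [-1.04, 4.18], [0, 3.07], [-2.55, 2.55]. Speed limits (rad/s): [2.22, 2.22, 2.57, 3.14, 3.14, 3.14].

INTERFACE

Orientations are given as [roll, pitch, yaw] about the fixed x, y, z axes, in that order (R = Rz(yaw) Ry(pitch) Rx(roll)).
In Python, from station import ctrl, eyes gives the robot as it stands. The module is installed in compiled form; this text tells all that it offers.
- The arm moves only by the shell command python3 -m crank 'ROWS' [OPENING] [FORCE]. ROWS is one flat JSON list of numbers that holds 1 to 10 rows one after another, with no inner brackets; each row has 6 numbers: dx, dy, dz in shares of the most that a row can go, 1 being 50 mm, then a rotation vector rx, ry, rz in units of 0.25 rad; each row shifts and turns the commanded pose from where the row before left it, along the tool's axes as they then stand; what a row does not reach is not made up. A row lasts 1/10 s, in which the tool goes at most 0.05 m and 0.15 rad, less where a joint would pass 70% of its speed; a pose out of reach is approached as far as the arm can. OPENING is the finger opening in m, set as the command begins (- or left out keeps the last). The fingers move at their own pace and stop on an object; FORCE is the grip in N (left out, the last holds). Time passes only in rows, so rows that do not move let the fingers close. It prints the time, the measured TCP pose, the force, the opening and the grip force at its end. Input that does not fit is refused with a message, and nothing moves.
- ctrl.get_obs(): the state, without advancing time (a new reading comes with each control period).
- eyes.camera(name): name is "scene" or "side" or "wrist"; returns a dict with "pixels" (420x560x3 uint8, blue, green, red), "fx", "fy", "cx", "cy" (pixels), "k1" (the pictures are not rectified: a ray, as slopes to the right and down, at radius r is drawn at 1 + k1 r^2 times it, then the intrinsics apply), "extrinsics" (4x4, takes a point from camera to world coordinates). Camera axes: x right, y up, looking along -z (the intrinsics and any distortion apply to the point x, -y, -z); pixel columns grow to the right and rows downward; lengths in m; the calibration is good to about 2 mm. A picture is of the moment at which its call begins. There is no depth.
- ctrl.hand_in(): hands the job in; it is judged then, once.
The state is a dict: "time_s": time; "qpos": joint angles; "joint_vel": joint speeds; "tau": joint torques, N m; "ee_pos": TCP position; "eef_rot": TCP orientation; "force": force on the tool from outside, world axes, zero at the start; "moment": the same for the moment, N m; "grip_width": finger opening in m; "grip_force": force on a finger pad.
Only numpy, scipy, OpenCV 4.12 (cv2) and the standard library are available. Lean on these libraries where they do the work, as an engineer would, in place of code of your own. Each camera call takes 0.05 s, during which the arm holds its last target. There are 200 camera calls.

## Working session

There is one attempt and no reset: what is moved stays moved. The work goes in short steps, Python scripts to look and compute and a shell command to move; the robot and the scene stay as the last step left them, time stands still between calls to the robot, and variables do not carry over. Pictures are saved under pics/ and viewed, at most 14 in all, crops included, and the job is handed in when it is done.

```bash
mkdir -p pics; ls; cat > h.py <<'E'
import numpy as np, cv2
from station import ctrl, eyes
def undist(c,u,v):
    x=(u-c["cx"])/c["fx"]; y=(v-c["cy"])/c["fy"]
    p=cv2.undistortPoints(np.array([[[u,v]]],float),np.array([[c["fx"],0,c["cx"]],[0,c["fy"],c["cy"]],[0,0,1]]),np.array([c["k1"],0,0,0,0]))[0,0]
    return p
def ray(c,u,v):
    p=undist(c,u,v); E=np.array(c["extrinsics"])
    return E[:3,3], E[:3,:3]@np.array([p[0],-p[1],-1.])
def onz(c,u,v,z):
    o,d=ray(c,u,v); return o+d*(z-o[2])/d[2]
def cross(r1,r2):
    (a,d),(b,e)=r1,r2
    s=np.linalg.lstsq(np.c_[d,-e],b-a,rcond=None)[0]
    p,q=a+s[0]*d,b+s[1]*e
    return (p+q)/2,np.linalg.norm(p-q)
def proj(c,P):
    E=np.array(c["extrinsics"]); q=E[:3,:3].T@(np.array(P)-E[:3,3])
    x,y=q[0]/-q[2],-q[1]/-q[2]; k=1+c["k1"]*(x*x+y*y)
    return np.array([c["cx"]+c["fx"]*x*k,c["cy"]+c["fy"]*y*k])
E
python3 - <<'E'
from h import *
import pickle
cs={n:eyes.camera(n) for n in("scene","side","wrist")}
pickle.dump(cs,open("c0.pkl","wb"))
for n,c in cs.items():
    cv2.imwrite(f"pics/{n}0.png",c["pixels"]); print(n,np.round(c["extrinsics"],3).tolist(),c["fx"],c["k1"])
print(ctrl.tip_extent,ctrl.get_obs())
E
```

```text
pics
scene [[0.728, 0.423, -0.54, 0.029], [-0.686, 0.424, -0.592, -0.657], [-0.022, 0.801, 0.598, 0.721], [0.0, 0.0, 0.0, 1.0]] 412.95384344379346 -0.10506953895172823
side [[-0.997, -0.038, 0.064, 0.653], [0.075, -0.53, 0.845, 0.89], [0.002, 0.847, 0.531, 0.662], [0.0, 0.0, 0.0, 1.0]] 490.0299613140843 -0.12264219497331941
wrist [[1.0, -0.001, 0.003, 0.551], [-0.0, 0.97, 0.243, 0.072], [-0.003, -0.243, 0.97, 0.385], [0.0, 0.0, 0.0, 1.0]] 311.7701024007412 -0.07139159153775154
0.022 {'time_s': 0.15, 'qpos': array([-6.65963899e-02,  3.00341264e-01,  1.52142591e+00,  1.63473059e-05,
        1.32072933e+00, -6.65856352e-02]), 'joint_vel': array([ 0.00066706, -0.00215082, -0.00230363,  0.00095579, -0.00027082,
        0.00088802]), 'tau': array([-2.50185103e-04, -5.31960297e+01, -3.52822959e+01,  7.07691838e-02,
        2.35654798e-02, -3.66386917e-05]), 'ee_pos': array([5.49816366e-01, 1.52464420e-05, 2.27023194e-01]), 'eef_rot': array([-3.14069186e+00, -7.59391436e-05,  1.57078149e+00]), 'force': array([-0.01253884, -0.07740832, -0.81965649]), 'moment': array([ 0.01763046, -0.0390988 ,  0.04730998]), 'grip_force': 0.0, 'grip_width': 0.09363398666442801}
```

View pics/scene0.png

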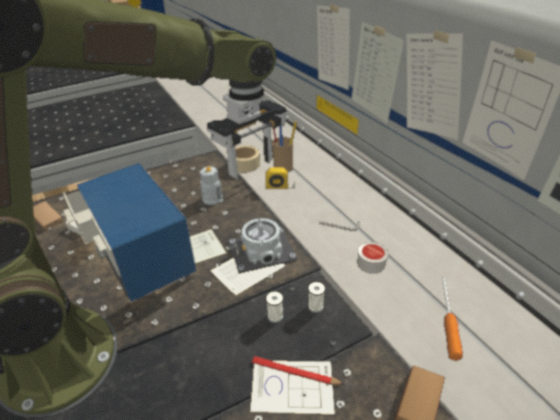

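View pics/side0.png

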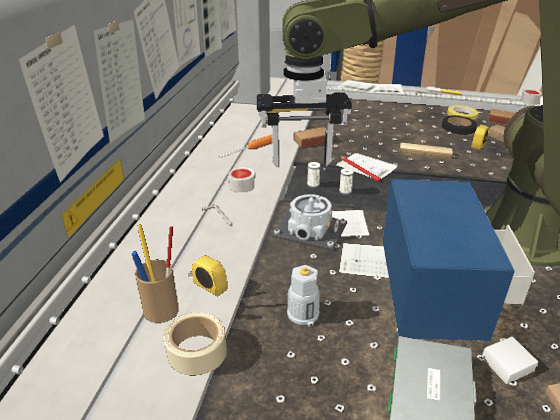

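Scene: two cartridge look-alikes at (275,306) and (316,296). In the side view they are at (346,181) and (313,174). Head is at scene (262,243) / side (309,217), bowl at scene (210,186) / side (303,295). Next I locate these roughly and make a close crop.

```bash
python3 - <<'E'
from h import *
import pickle
cs=pickle.load(open("c0.pkl","rb"));S,D=cs["scene"],cs["side"]
for n,a,b in [("cartA top",(275,296),(346,172)),("cartB top",(316,287),(313,165)),("spindle tip",(261,225),(309,199)),("nipple",(209,170),(303,267))]:
    p,e=cross(ray(S,*a),ray(D,*b)); print(n,p.round(3),round(e,4),np.hypot(*p[:2]).round(3))
c=cs["wrist"]["pixels"]
def cr(im,x,y,w,h,f): return cv2.resize(im[y:y+h,x:x+w],(w*f,h*f),interpolation=cv2.INTER_CUBIC)
t=np.zeros((600,800,3),np.uint8)
t[:300,:400]=cr(S["pixels"],230,205,100,75,4)
t[:300,400:]=cr(S["pixels"],250,265,100,75,4)
t[300:,:400]=cr(D["pixels"],260,155,100,75,4)
t[300:,400:]=cr(D["pixels"],255,258,100,75,4)
cv2.imwrite("pics/crop1.png",t)
E
```

```text
cartA top [ 0.405 -0.23   0.059] 0.0021 0.466
cartB top [ 0.486 -0.273  0.06 ] 0.001 0.557
spindle tip [ 0.522 -0.059  0.084] 0.0022 0.525
nipple [0.564 0.21  0.105] 0.0042 0.602
```

View pics/crop1.png

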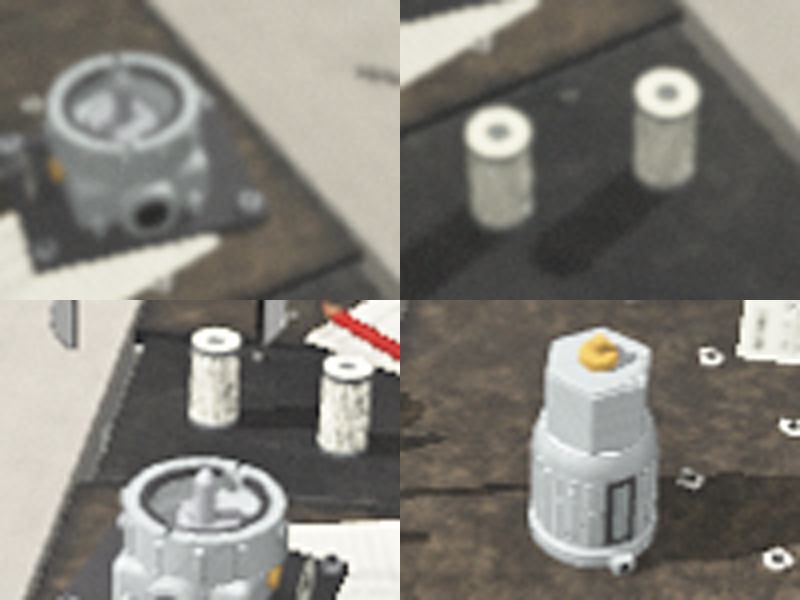

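View pics/wrist0.png

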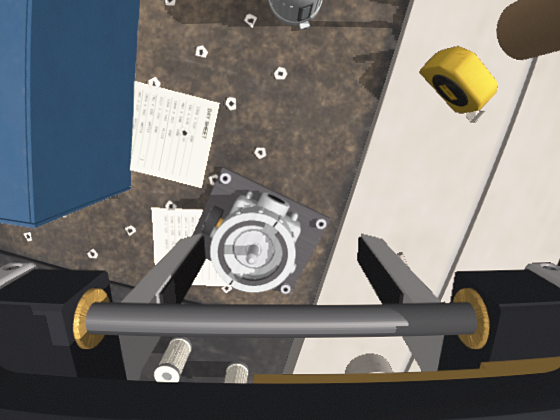

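Wrist view: socket at (252,252), its gauge to the left-up at (207,228), and the bowl at the top (297,5). The two look-alikes are A at scene (275,306), 0.466 m from the base, and B at scene (316,296), 0.557 m. I choose B, which is farther; the close crop shows it as a white fluted cylinder standing upright. I'll move over the head for a good view, then on to B.

The manual's scale: shifts go in shares of 50 mm and turns go in units of 0.25 rad. Converting my numbers, -0.04 m is -0.8, -0.02 m is -0.4.

```bash
python3 -m crank '[-0.8, -0.2, 0, 0, 0, 0, -0.8, -0.2, 0, 0, 0, 0, -0.4, -0.2, 0, 0, 0, 0, 0, 0, 0, 0, 0, 0, 0, 0, 0, 0, 0, 0]' 0.094 10
python3 - <<'E'
from h import *
import pickle
c=eyes.camera("wrist");pickle.dump(c,open("w1.pkl","wb"))
print(proj(c,(0.522,-0.059,0.071)))
# rectify plane z=0.071 : 0.5 mm/px? 150x... x right, y up
cx,cy=0.522,-0.059
r=0.08; n=600
xs=np.linspace(cx-r,cx+r,n); ys=np.linspace(cy+r,cy-r,n)
E=np.array(c["extrinsics"]);X,Y=np.meshgrid(xs,ys)
P=np.stack([X,Y,np.full_like(X,.071)],-1)-E[:3,3]; q=P@E[:3,:3]
x,y=q[...,0]/-q[...,2],q[...,1]/q[...,2]; k=1+c["k1"]*(x*x+y*y)
m=cv2.remap(c["pixels"],(c["cx"]+c["fx"]*x*k).astype(np.float32),(c["cy"]+c["fy"]*y*k).astype(np.float32),cv2.INTER_CUBIC)
cv2.imwrite("pics/rect1.png",m)
g=cv2.medianBlur(cv2.cvtColor(m,cv2.COLOR_BGR2GRAY),5); ppm=(n-1)/(2*r)
for lo,hi in((44,48),(30.5,33.5)):
    h=cv2.HoughCircles(g,cv2.HOUGH_GRADIENT,1,200,param1=80,param2=15,minRadius=int(lo*ppm/1e3),maxRadius=int(hi*ppm/1e3))
    for u,v,R in h[0][:3]: print(cx-r+u/ppm,cy+r-v/ppm,R/ppm)
E
```

```text
time_s: 0.65
ee_pos: [0.52, -0.0999, 0.2274]
eef_rot: [-3.141, -0.0, 1.57]
force: [0.3, -0.2, 0.8]
grip_width: 0.0938
grip_force: 0.0
[282.58975275 161.85902455]
0.51879466 -0.057664447 0.045863103
0.5193289 -0.056061774 0.03087813
```

View pics/rect1.png

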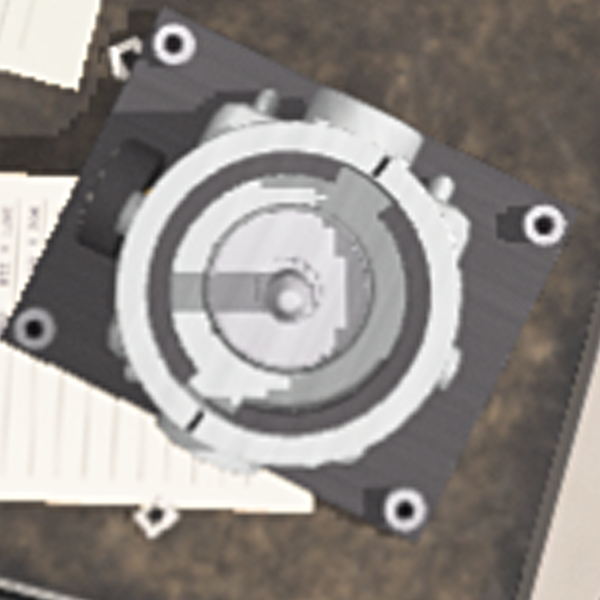

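The rectified view shows the notch marks at (382,166) and (194,420). The socket axis is at about (0.519, -0.0574), notch_a at 53.6° and head yaw at about -26.2°. Now cartridge B from close by.

Scaled: -0.04 m is -0.8, -0.01 m is -0.2.

```bash
python3 -m crank '[-0.8, -0.12, 0, 0, 0, 0, -0.8, -0.12, 0.2, 0, 0, 0, -0.8, -0.12, 0.2, 0, 0, 0, -0.8, -0.12, 0.2, 0, 0, 0, -0.8, -0.12, 0.2, 0, 0, 0, -0.2, -0.08, 0, 0, 0, 0, 0, 0, 0, 0, 0, 0, 0, 0, 0, 0, 0, 0]'
cat >> h.py <<'E'
def rect(c,cx,cy,z,r,n=600):
    X,Y=np.meshgrid(np.linspace(cx-r,cx+r,n),np.linspace(cy+r,cy-r,n))
    E=np.array(c["extrinsics"]);q=(np.stack([X,Y,np.full_like(X,z)],-1)-E[:3,3])@E[:3,:3]
    x,y=q[...,0]/-q[...,2],q[...,1]/q[...,2]; k=1+c["k1"]*(x*x+y*y)
    return cv2.remap(c["pixels"],(c["cx"]+c["fx"]*x*k).astype(np.float32),(c["cy"]+c["fy"]*y*k).astype(np.float32),cv2.INTER_CUBIC),(n-1)/(2*r)
def circ(m,ppm,lo,hi,cx,cy,r,p2=15):
    g=cv2.medianBlur(cv2.cvtColor(m,cv2.COLOR_BGR2GRAY),5)
    h=cv2.HoughCircles(g,cv2.HOUGH_GRADIENT,1,30,param1=80,param2=p2,minRadius=int(lo*ppm),maxRadius=int(hi*ppm))
    return [] if h is None else [(round(cx-r+u/ppm,4),round(cy+r-v/ppm,4),round(R/ppm,4)) for u,v,R in h[0][:3]]
E
python3 - <<'E'
from h import *
c=eyes.camera("wrist")
m,p=rect(c,.486,-.273,.062,.06)
print(circ(m,p,.014,.018,.486,-.273,.06))
cv2.imwrite("pics/cartB.png",m)
E
```

```text
time_s: 1.5
ee_pos: [0.4867, -0.3087, 0.1878]
eef_rot: [3.141, -0.0, 1.572]
force: [-0.3, 0.7, -0.3]
grip_width: 0.094
grip_force: 0.0
[(np.float32(0.4846), np.float32(-0.2738), np.float32(0.0163))]
```

View pics/cartB.png

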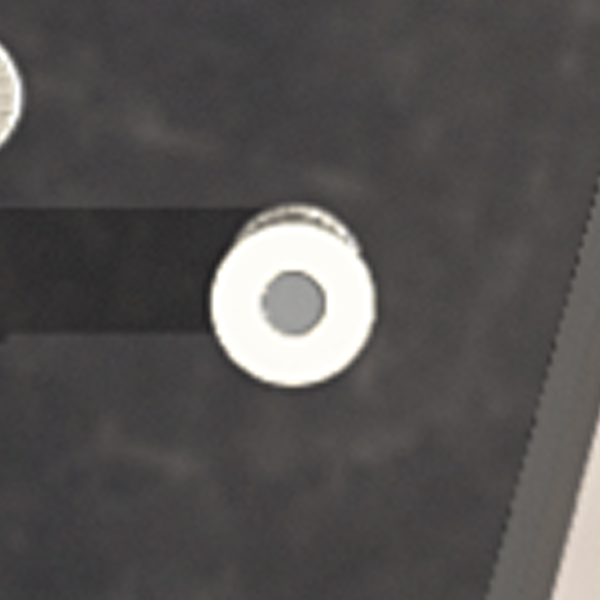

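Crop: B has a round white top with a grey centre at (293,304), so its axis is at (0.4846, -0.2738). Next I descend over it and grip.

Scaled: 0.0349 m is 0.698, -0.0021 m is -0.042.

```bash
python3 -m crank '[0.698, -0.042, 0.4, 0, 0, 0, 0, 0, 0.6, 0, 0, 0, 0, 0, 0.6, 0, 0, 0, 0, 0, 0.6, 0, 0, 0, 0, 0, 0.416, 0, 0, 0, 0, 0, 0, 0, 0, 0, 0, 0, 0, 0, 0, 0]' 0.064
python3 -m crank '[0, 0, 0, 0, 0, 0, 0, 0, 0, 0, 0, 0, 0, 0, 0, 0, 0, 0, 0, 0, 0, 0, 0, 0, 0, 0, 0, 0, 0, 0, 0, 0, 0, 0, 0, 0, 0, 0, 0, 0, 0, 0, 0, 0, 0, 0, 0, 0]' 0.02 15
```

```text
time_s: 2.25
ee_pos: [0.4846, -0.2744, 0.0576]
eef_rot: [3.141, 0.0, 1.572]
force: [-0.5, 0.2, 0.5]
grip_width: 0.064
grip_force: 0.0
time_s: 3.05
ee_pos: [0.484, -0.2752, 0.0569]
eef_rot: [3.141, 0.0, 1.571]
force: [0.6, 0.2, 5.2]
grip_width: 0.0317
grip_force: 15.0
```

Scaled: 0.04 m is 0.8, -0.035 m is -0.7.

```bash
python3 -m crank '[0, 0, -0.7, 0, 0, 0, 0, 0, -0.7, 0, 0, 0, 0.6, 0.1, -0.7, 0, 0, 0, 0.8, 0.14, 0, 0, 0, 0, 0.8, 0.14, 0, 0, 0, 0, 0.8, 0.14, 0, 0, 0, 0, 0.8, 0.14, 0, 0, 0, 0, 0.536, 0.03, 0, 0, 0, 0, 0, 0, 0, 0, 0, 0, 0, 0, 0, 0, 0, 0]'
python3 - <<'E'
from h import *
import pickle
o=ctrl.get_obs();print(o["ee_pos"],o["eef_rot"],o["qpos"])
cs={n:eyes.camera(n) for n in("scene","side","wrist")};pickle.dump(cs,open("c2.pkl","wb"))
t=np.zeros((600,800,3),np.uint8)
for i,n in enumerate(("scene","side")):
    c=cs[n];u,v=proj(c,(.519,-.058,.11)).astype(int);print(n,u,v)
    a=c["pixels"][v-50:v+50,u-50:u+50];t[:400,i*400:i*400+400]=cv2.resize(a,(400,400),interpolation=cv2.INTER_CUBIC)
t[400:,:267]=cv2.resize(cs["wrist"]["pixels"],(267,200))
u,v=proj(cs["wrist"],(.519,-.058,.165)).astype(int);print(u,v)
cv2.imwrite("pics/over.png",t)
E
```

```text
time_s: 4.05
ee_pos: [0.5183, -0.0582, 0.1614]
eef_rot: [-3.141, 0.0, 1.572]
force: [0.5, -0.7, -0.4]
grip_width: 0.0321
grip_force: 15.0
[ 0.51826099 -0.05817934  0.1614054 ] [-3.14104172e+00  6.42621753e-06  1.57184662e+00] [-1.81977507e-01  3.02502972e-01  1.67882734e+00 -1.16225449e-04
  1.16080291e+00 -1.82981437e-01]
scene 259 216
side 311 189
281 265
```

View pics/over.png

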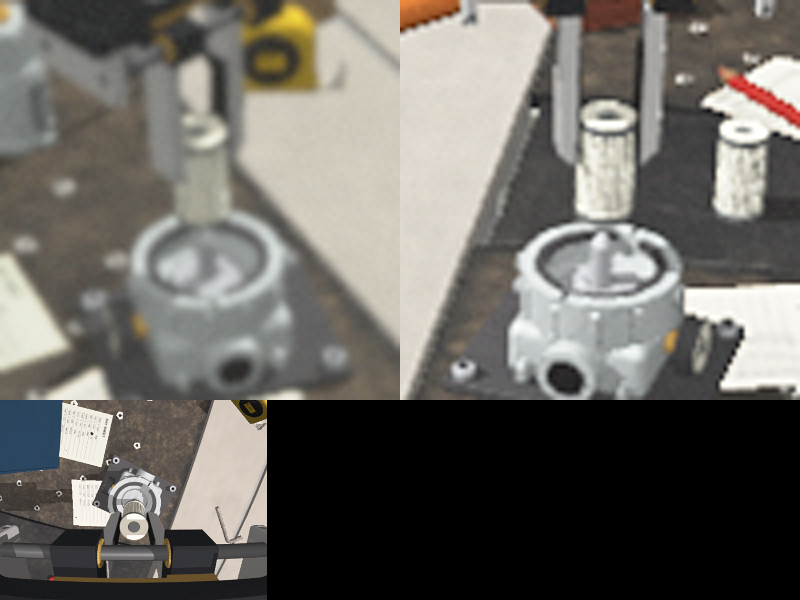

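Scene and side crops show the cartridge hanging upright over the socket, its axis close to the spindle's (side crop columns 605 and 602). Next I measure its top in the wrist picture.

```bash
python3 - <<'E'
from h import *
import pickle
c=pickle.load(open("c2.pkl","rb"))["wrist"]
m,p=rect(c,.519,-.058,.1662,.04)
print(circ(m,p,.014,.018,.519,-.058,.04), "top outer")
g=cv2.cvtColor(m,cv2.COLOR_BGR2HSV)
print(circ(m,p,.005,.0085,.519,-.058,.04), "grey centre")
# socket marks in this same picture: rim
m,p=rect(c,.519,-.058,.071,.06); print(circ(m,p,.044,.048,.519,-.058,.06))
cv2.imwrite("pics/a.png",m)
# side/scene: white cartridge column & spindle column
for n in("side","scene"):
    c=pickle.load(open("c2.pkl","rb"))[n]
    print(n,proj(c,(.519,-.0574,.09)),proj(c,(.519,-.0574,.104)),proj(c,(.52,-.0574,.104)),proj(c,(.519,-.0564,.104)))
    u,v=proj(c,(.519,-.058,.13)).astype(int)
    print(c["pixels"][v-2:v+3,u-16:u+17].mean((0,2)).astype(int),u-16)
E
```

```text
[(np.float32(0.5185), np.float32(-0.0577), np.float32(0.0162)), (np.float32(0.519), np.float32(-0.0279), np.float32(0.0141)), (np.float32(0.5209), np.float32(-0.0402), np.float32(0.014))] top outer
[(np.float32(0.5186), np.float32(-0.0577), np.float32(0.0067)), (np.float32(0.5165), np.float32(-0.0357), np.float32(0.0077)), (np.float32(0.5207), np.float32(-0.0353), np.float32(0.0077))] grey centre
[(np.float32(0.5192), np.float32(-0.0574), np.float32(0.0458)), (np.float32(0.5288), np.float32(-0.067), np.float32(0.0458))]
side [310.93161022 197.0337273 ] [311.12393005 191.71197296] [310.68383555 191.72773582] [311.17790204 191.93548133]
[ 78  80  78  76  76  74  76  83  90 105 196 208 194 214 233 221 215 206
 210 199 187 206 199 198 141  66  84  79  69  66  68  67  70] 295
scene [259.94218352 223.0078659 ] [259.67142946 218.48437931] [259.98408695 218.30058274] [259.39577209 218.29945249]
[ 97  99 101 103 107 112 115 121 126 126 126 131 141 152 158 156 154 156
 156 155 160 160 141 114  96  97 109 129 150 170 184 192 196] 243
```

```bash
python3 -m crank '[0.006, 0.012, 0, 0, 0, 0, 0, 0, 0.2, 0, 0, 0, 0, 0, 0.2, 0, 0, 0, 0, 0, 0, 0, 0, 0]'
python3 -m crank '[0, 0, 0.16, 0, 0, 0, 0, 0, 0.16, 0, 0, 0, 0, 0, 0.14, 0, 0, 0, 0, 0, 0, 0, 0, 0]'
```

```text
time_s: 4.6
ee_pos: [0.5181, -0.058, 0.1397]
eef_rot: [-3.139, -0.001, 1.571]
force: [0.4, 0.3, -0.6]
grip_width: 0.0324
grip_force: 15.0
time_s: 5.0
ee_pos: [0.5185, -0.0579, 0.1175]
eef_rot: [-3.14, -0.0, 1.571]
force: [-1.5, 0.7, 0.3]
grip_width: 0.0322
grip_force: 15.0
```

```bash
python3 -m crank '[0, 0, 0.04, 0, 0, 0, 0, 0, 0.02, 0, 0, 0, 0, 0, 0, 0, 0, 0, 0, 0, 0, 0, 0, 0]'
python3 -m crank '[0, 0, 0, 0, 0, 0, 0, 0, 0, 0, 0, 0, 0, 0, 0, 0, 0, 0, 0, 0, 0, 0, 0, 0, 0, 0, -0.6, 0, 0, 0, 0, 0, -0.8, 0, 0, 0, 0.6, 0, -0.6, 0, 0, 0, 0, 0, 0, 0, 0, 0, 0, 0, 0, 0, 0, 0]' 0.07
python3 - <<'E'
from h import *
import pickle
cs={n:eyes.camera(n) for n in("scene","side","wrist")};pickle.dump(cs,open("c3.pkl","wb"))
print(ctrl.get_obs()["ee_pos"])
c=cs["wrist"];m,p=rect(c,.519,-.058,.12,.04); print(circ(m,p,.014,.018,.519,-.058,.04))
t=np.zeros((600,800,3),np.uint8)
for i,n in enumerate(("side",)):
    c=cs[n];u,v=proj(c,(.519,-.058,.1)).astype(int)
    t[:400,:400]=cv2.resize(c["pixels"][v-50:v+50,u-50:u+50],(400,400),interpolation=cv2.INTER_CUBIC)
t[:400,400:]=cv2.resize(m,(400,400))
c=cs["side"];u,v=proj(c,(.564,.21,.06)).astype(int)
t[400:,:267]=cv2.resize(c["pixels"][v-38:v+37,u-50:u+50],(267,200),interpolation=cv2.INTER_CUBIC)
m,p=rect(cs["wrist"],.564,.21,.1,.06);t[400:,400:600]=cv2.resize(m,(200,200))
cv2.imwrite("pics/placed.png",t)
E
```

```text
time_s: 5.4
ee_pos: [0.5191, -0.058, 0.1158]
eef_rot: [3.141, 0.0, 1.571]
force: [0.7, 0.1, -0.9]
grip_width: 0.0319
grip_force: 15.0
time_s: 6.3
ee_pos: [0.519, -0.0278, 0.2157]
eef_rot: [3.141, 0.0, 1.572]
force: [-0.3, -1.2, -0.7]
grip_width: 0.0697
grip_force: 0.0
[ 0.51854169 -0.02842962  0.21434166]
[(np.float32(0.5198), np.float32(-0.0567), np.float32(0.0163)), (np.float32(0.517), np.float32(-0.0366), np.float32(0.0175)), (np.float32(0.5173), np.float32(-0.0406), np.float32(0.016))]
```

View pics/placed.png

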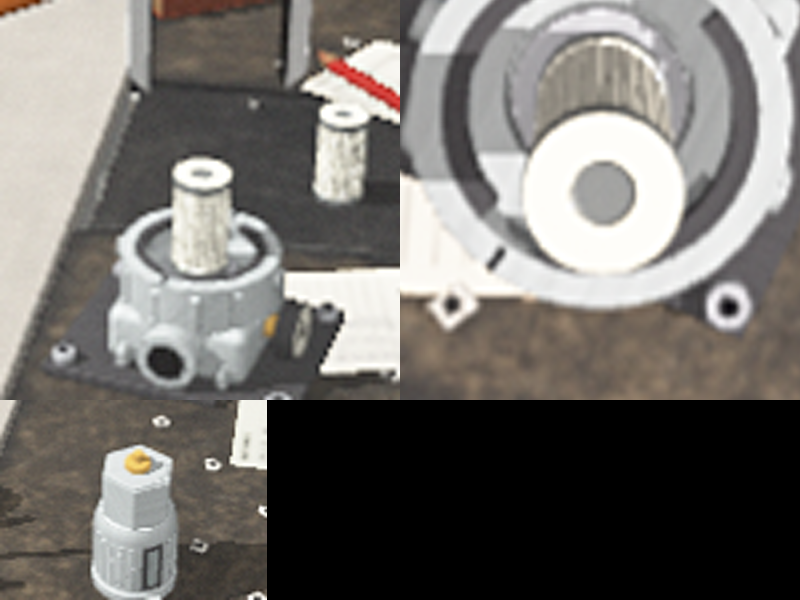

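The cartridge stands upright in the socket on the spindle, with its top at about (0.520, -0.057). Next is the bowl.

Scaled: 0.04 m is 0.8, 0.038 m is 0.76.

```bash
python3 -m crank '[0.8, 0.2, 0, 0, 0, 0, 0.8, 0.2, 0, 0, 0, 0, 0.8, 0.2, 0, 0, 0, 0, 0.8, 0.2, 0, 0, 0, 0, 0.76, 0.08, 0, 0, 0, 0, 0, 0, 0, 0, 0, 0, 0, 0, 0, 0, 0, 0]' 0.094
python3 - <<'E'
from h import *
import pickle
c=eyes.camera("wrist");pickle.dump(c,open("w4.pkl","wb"));print(ctrl.get_obs()["ee_pos"])
t=np.zeros((600,800,3),np.uint8)
cv2.imwrite("pics/w4.png",c["pixels"])
m,p=rect(c,.564,.21,.1,.05,500);m2,p=rect(c,.564,.21,.004,.06,300)
t[:500,:500]=m;t[:300,500:]=m2;t[300:525,500:]=cv2.resize(c["pixels"],(300,225))
cv2.imwrite("pics/bowl.png",t)
E
```

```text
time_s: 7.15
ee_pos: [0.5628, 0.1699, 0.2143]
eef_rot: [-3.14, 0.001, 1.572]
force: [0.2, -0.5, -0.2]
grip_width: 0.0938
grip_force: 0.0
[0.56284431 0.16915796 0.2146774 ]
```

View pics/bowl.png

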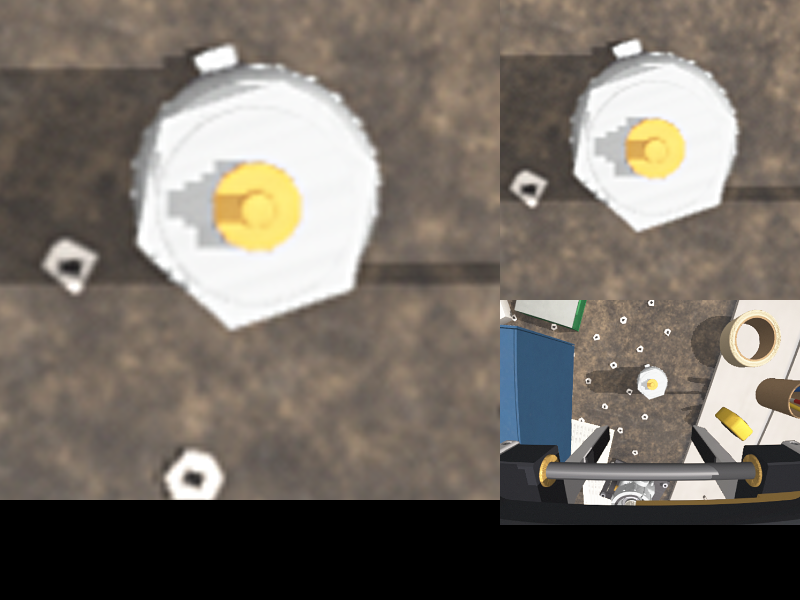

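The bowl is at (258,206) px on the hexagon plane, so its axis is at (0.5657, 0.2188). One lug at (627,47) gives a lug axis of 108.3°, and the flats' normals are at 48.3° and every 60° from there. I grip with the closing line at 48.3°, so the turn to the notch is -54.7° and the final turn about -80°.

Scaled: 0.0488 m is 0.976, 0.0027 m is 0.054, -0.1405 rad is -0.562.

```bash
python3 -m crank '[0.976, 0.054, 0, 0, 0, 0, 0, 0, 0, 0, 0, -0.562, 0, 0, 0, 0, 0, -0.562, 0, 0, 0, 0, 0, -0.562, 0, 0, 0, 0, 0, -0.562, 0, 0, 0, 0, 0, -0.562, 0, 0, 0, 0, 0, -0.562, 0, 0, 0.6, 0, 0, 0, 0, 0, 0, 0, 0, 0]' 0.08
python3 - <<'E'
from h import *
import pickle
o=ctrl.get_obs();print(o["qpos"].round(3))
cs={n:eyes.camera(n) for n in("side","wrist")}
t=np.zeros((600,800,3),np.uint8)
c=cs["side"];u,v=proj(c,(.566,.219,.1)).astype(int)
t[:600,:400]=cv2.resize(c["pixels"][v-75:v+75,u-50:u+50],(400,600),interpolation=cv2.INTER_CUBIC)
m,p=rect(cs["wrist"],.566,.219,.1,.05,400);t[:400,400:]=m
m,p=rect(cs["wrist"],.566,.219,.113,.02,400); print(circ(m,p,.006,.010,.566,.219,.02))
cv2.imwrite("pics/pre.png",t)
E
```

```text
time_s: 8.1
ee_pos: [0.5646, 0.2168, 0.1823]
eef_rot: [-3.137, -0.003, 2.412]
force: [-0.3, 0.1, -0.7]
grip_width: 0.0801
grip_force: 0.0
[ 0.306  0.462  1.405 -0.     1.28  -0.535]
[(np.float32(0.5638), np.float32(0.2205), np.float32(0.0081)), (np.float32(0.5778), np.float32(0.2233), np.float32(0.0065))]
```

View pics/pre.png

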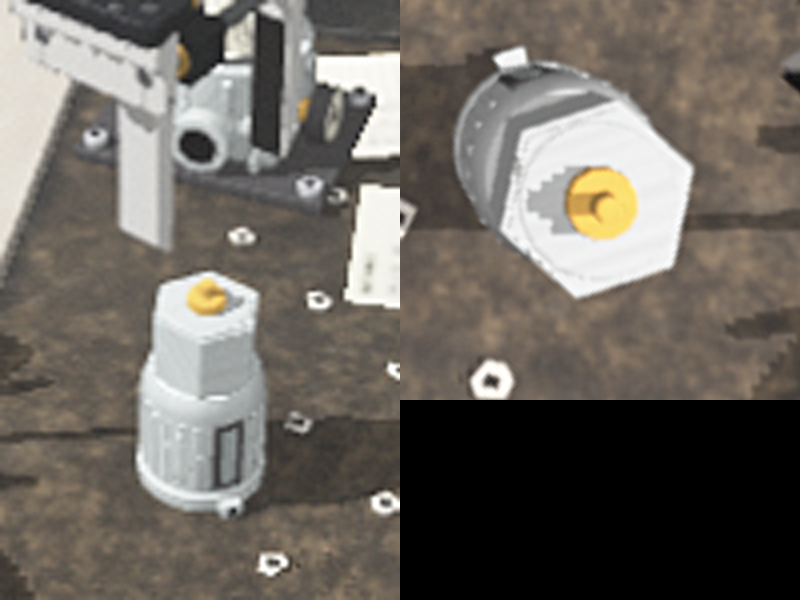

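The hexagon centre re-measures at (0.565, 0.219), matching the first reading. I descend and grip.

Scaled: 0.03 m is 0.6, 0.025 m is 0.5.

```bash
python3 -m crank '[0, 0, 0.6, 0, 0, 0, 0, 0, 0.6, 0, 0, 0, 0, 0, 0.5, 0, 0, 0, 0, 0, 0.164, 0, 0, 0, 0, 0, 0, 0, 0, 0, 0, 0, 0, 0, 0, 0, 0, 0, 0, 0, 0, 0]'
python3 -m crank '[0, 0, 0, 0, 0, 0, 0, 0, 0, 0, 0, 0, 0, 0, 0, 0, 0, 0, 0, 0, 0, 0, 0, 0, 0, 0, 0, 0, 0, 0, 0, 0, 0, 0, 0, 0, 0, 0, 0, 0, 0, 0, 0, 0, 0, 0, 0, 0]' 0.03 45
```

```text
time_s: 8.9
ee_pos: [0.5664, 0.219, 0.0942]
eef_rot: [3.139, 0.001, 2.414]
force: [-0.7, 0.1, -0.2]
grip_width: 0.08
grip_force: 0.0
time_s: 9.7
ee_pos: [0.5656, 0.2187, 0.0924]
eef_rot: [-3.141, -0.0, 2.414]
force: [-0.1, -1.2, 0.5]
grip_width: 0.0444
grip_force: 44.9
```

```bash
python3 -m crank '[0, 0, -0.68, 0, 0, 0, 0, 0, -0.68, 0, 0, 0, 0, 0, -0.68, 0, 0, 0, 0, 0, -0.68, 0, 0, 0, -0.426, -0.678, 0, 0, 0, 0, -0.426, -0.678, 0, 0, 0, 0, -0.426, -0.678, 0, 0, 0, 0, -0.426, -0.678, 0, 0, 0, 0, -0.426, -0.678, 0, 0, 0, 0, -0.426, -0.678, 0, 0, 0, 0]'
python3 -m crank '[-0.424, -0.674, 0, 0, 0, 0, 0, 0, 0, 0, 0, 0.5456, 0, 0, 0, 0, 0, 0.5456, 0, 0, 0, 0, 0, 0.5456, 0, 0, 0, 0, 0, 0.5456, 0, 0, 0, 0, 0, 0.5456, 0, 0, 0, 0, 0, 0.5456, 0, 0, 0, 0, 0, 0.5464, 0, 0, 0, 0, 0, 0, 0, 0, 0, 0, 0, 0]'
python3 - <<'E'
from h import *
import pickle
for _ in range(3):
    o=ctrl.get_obs();print(o["ee_pos"].round(4),o["eef_rot"].round(4),o["qpos"].round(3)); cs={n:eyes.camera(n) for n in("scene","side","wrist")}
pickle.dump(cs,open("c5.pkl","wb"))
t=np.zeros((600,800,3),np.uint8)
for i,n in enumerate(("scene","side")):
    c=cs[n];u,v=proj(c,(.519,-.058,.13)).astype(int)
    t[:400,i*400:i*400+400]=cv2.resize(c["pixels"][v-50:v+50,u-50:u+50],(400,400),interpolation=cv2.INTER_CUBIC)
t[400:,:267]=cv2.resize(cs["wrist"]["pixels"],(267,200))
m,p=rect(cs["wrist"],.519,-.058,.071,.06,200);t[400:,300:500]=m
m,p=rect(cs["wrist"],.519,-.058,.228+.01,.04,200);t[400:,550:750]=m
cv2.imwrite("pics/over2.png",t)
E
```

```text
time_s: 10.7
ee_pos: [0.5251, -0.0195, 0.2281]
eef_rot: [-3.141, -0.001, 2.414]
force: [1.3, -0.8, -3.2]
grip_width: 0.0438
grip_force: 44.9
time_s: 11.7
ee_pos: [0.5191, -0.0573, 0.2282]
eef_rot: [-3.141, -0.0, 1.463]
force: [0.2, 0.1, -3.8]
grip_width: 0.0434
grip_force: 44.9
[ 0.5191 -0.0573  0.2282] [-3.1411e+00 -1.0000e-04  1.4630e+00] [-0.18   0.238  1.598  0.     1.306 -0.072]
[ 0.5192 -0.0573  0.2283] [-3.1414 -0.      1.4613] [-0.18   0.238  1.598  0.     1.306 -0.071]
[ 0.5192 -0.0573  0.2284] [-3.1416  0.      1.46  ] [-0.18   0.238  1.598 -0.     1.306 -0.069]
```

View pics/over2.png

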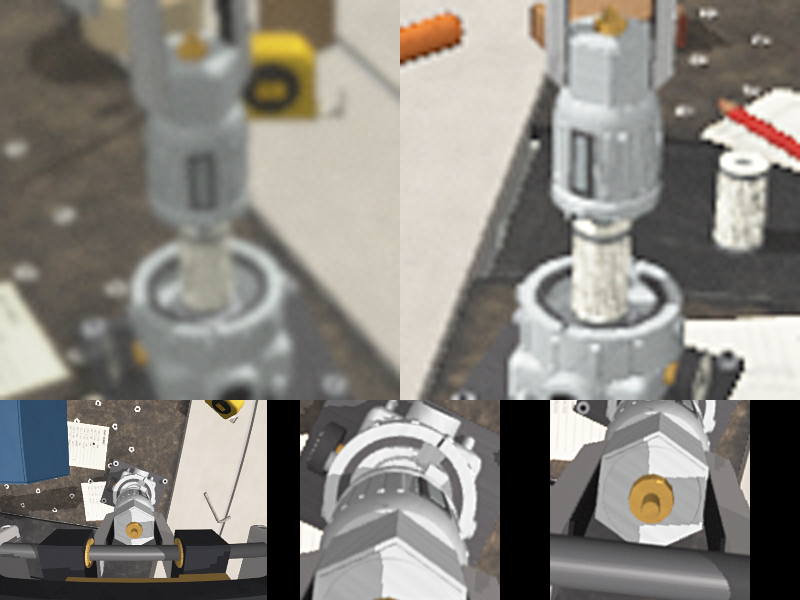

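The bowl hangs upright over the cartridge, and its sight glass lines up with the notch side in both views. I check its offset in the grip by the nipple.

```bash
python3 - <<'E'
from h import *
import pickle
cs=pickle.load(open("c5.pkl","rb"));c=cs["wrist"]
for z in(.236,.249):
    m,p=rect(c,.519,-.058,z,.03); hs=cv2.cvtColor(m,cv2.COLOR_BGR2HSV)
    k=cv2.inRange(hs,(12,110,60),(32,255,255)); 
    cs_,_=cv2.findContours(k,cv2.RETR_EXTERNAL,2); b=max(cs_,key=cv2.contourArea)
    (u,v),R=cv2.minEnclosingCircle(b); print(z,.489+u/p,-.028-v/p,R/p, circ(m,p,.006,.010,.519,-.058,.03))
E
```

```text
0.236 0.5193505843071786 -0.05860100166944908 0.009939402737880191 [(np.float32(0.5194), np.float32(-0.0575), np.float32(0.0091)), (np.float32(0.505), np.float32(-0.0511), np.float32(0.0069)), (np.float32(0.5235), np.float32(-0.0407), np.float32(0.0081))]
0.249 0.5201174507969011 -0.05234238949681761 0.009076194190023737 [(np.float32(0.5201), np.float32(-0.0515), np.float32(0.0084)), (np.float32(0.5242), np.float32(-0.0377), np.float32(0.0084)), (np.float32(0.5097), np.float32(-0.0398), np.float32(0.0082))]
```

Scaled: 0.02 m is 0.4, 0.005 m is 0.1.

```bash
python3 -m crank '[0, 0, 0.4, 0, 0, 0, 0, 0, 0.4, 0, 0, 0, 0, 0, 0.4, 0, 0, 0, 0, 0, 0.1, 0, 0, 0, 0, 0, 0, 0, 0, 0, 0, 0, 0, 0, 0, 0]'
python3 -m crank '[0, 0, 0.06, 0, 0, 0, 0, 0, 0.04, 0, 0, 0, 0, 0, 0, 0, 0, 0]'
```

```text
time_s: 12.75
ee_pos: [0.5196, -0.0574, 0.1644]
eef_rot: [3.14, 0.0, 1.459]
force: [0.4, 0.4, -3.6]
grip_width: 0.0438
grip_force: 44.9
time_s: 13.05
ee_pos: [0.5195, -0.0574, 0.1588]
eef_rot: [3.14, 0.0, 1.459]
force: [0.9, -0.2, -1.0]
grip_width: 0.044
grip_force: 44.9
```

Scaled: 0.003 m is 0.06.

```bash
python3 -m crank '[0, 0, 0.06, 0, 0, 0, 0, 0, 0.06, 0, 0, 0, 0, 0, 0, 0, 0, 0, 0, 0, 0, 0, 0, 0]'
python3 -m crank '[0, 0, 0.04, 0, 0, 0, 0, 0, 0.04, 0, 0, 0, 0, 0, 0, 0, 0, 0, 0, 0, 0, 0, 0, 0]'
```

```text
time_s: 13.45
ee_pos: [0.5196, -0.0574, 0.1529]
eef_rot: [3.14, 0.0, 1.459]
force: [2.2, 0.3, 4.4]
grip_width: 0.0435
grip_force: 44.9
time_s: 13.85
ee_pos: [0.5197, -0.0574, 0.1492]
eef_rot: [3.14, 0.0, 1.459]
force: [0.1, 0.2, 8.1]
grip_width: 0.0436
grip_force: 44.9
```

Scaled: 0.0015 m is 0.03.

```bash
python3 -m crank '[0, 0, 0.03, 0, 0, 0, 0, 0, 0, 0, 0, 0, 0, 0, 0, 0, 0, 0]'
python3 -m crank '[0, 0, 0.02, 0, 0, 0, 0, 0, 0, 0, 0, 0, 0, 0, 0, 0, 0, 0]'
```

```text
time_s: 14.15
ee_pos: [0.5197, -0.0574, 0.1482]
eef_rot: [3.14, 0.0, 1.459]
force: [-1.1, 0.1, 13.3]
grip_width: 0.0435
grip_force: 45.0
time_s: 14.45
ee_pos: [0.5197, -0.0574, 0.1482]
eef_rot: [3.139, 0.0, 1.459]
force: [-6.2, 0.5, 24.9]
grip_width: 0.0438
grip_force: 45.0
```

The rim is on the floor (z held at 0.1482 while force rose). Now I turn clockwise.

Scaled: 0.1 rad is 0.4.

```bash
python3 -m crank '[0, 0, 0, 0, 0, 0.24, 0, 0, 0, 0, 0, 0.4, 0, 0, 0, 0, 0, 0.4, 0, 0, 0, 0, 0, 0.4, 0, 0, 0, 0, 0, 0]'
python3 -m crank '[0, 0, 0, 0, 0, 0.48, 0, 0, 0, 0, 0, 0.48, 0, 0, 0, 0, 0, 0.48, 0, 0, 0, 0, 0, 0.48, 0, 0, 0, 0, 0, 0.48, 0, 0, 0, 0, 0, 0.48, 0, 0, 0, 0, 0, 0.48, 0, 0, 0, 0, 0, 0]'
python3 -c "
from station import ctrl;o=ctrl.get_obs();print(o['moment'],o['tau'])"
```

```text
time_s: 14.95
ee_pos: [0.5206, -0.0574, 0.1481]
eef_rot: [3.137, -0.002, 1.095]
force: [0.9, 1.7, 17.8]
grip_width: 0.0439
grip_force: 45.0
time_s: 15.75
ee_pos: [0.5206, -0.0578, 0.1481]
eef_rot: [3.139, -0.004, 0.255]
force: [0.1, -0.7, 18.5]
grip_width: 0.0436
grip_force: 45.0
[-0.57233884 -0.15908524 -0.14264419] [  0.48540462 -41.53495431 -24.51907575   0.45816829   0.32204675
   1.8437117 ]
```

```bash
for i in 1; do python3 -m crank '[0, 0, 0, 0, 0, 0.32, 0, 0, 0, 0, 0, 0.24, 0, 0, 0, 0, 0, 0, 0, 0, 0, 0, 0, 0]'; done
python3 -c "
from station import ctrl;o=ctrl.get_obs();print(o['moment'],o['eef_rot'])"
python3 -m crank '[0, 0, 0, 0, 0, 0.16, 0, 0, 0, 0, 0, 0.12, 0, 0, 0, 0, 0, 0, 0, 0, 0, 0, 0, 0]'
python3 -c "
from station import ctrl;o=ctrl.get_obs();print(o['moment'],o['eef_rot'])"
```

```text
time_s: 16.15
ee_pos: [0.5207, -0.058, 0.1482]
eef_rot: [3.139, -0.005, 0.119]
force: [1.8, -2.3, 17.5]
grip_width: 0.0439
grip_force: 45.0
[-0.80720444 -0.29569362  0.01195278] [ 3.139226   -0.00475023  0.11884095]
time_s: 16.55
ee_pos: [0.5201, -0.0588, 0.148]
eef_rot: [3.138, -0.003, 0.05]
force: [-2.3, -8.7, 18.8]
grip_width: 0.0439
grip_force: 45.0
[-2.49250856  0.72055285  0.45414451] [ 3.13782328 -0.00315219  0.04968709]
```

Scaled: 0.0008 m is 0.016, 0.015 rad is 0.06.

```bash
python3 -m crank '[0, 0, 0.016, 0, 0, 0.06, 0, 0, 0, 0, 0, 0, 0, 0, 0, 0, 0, 0, 0, 0, 0, 0, 0, 0, 0, 0, 0, 0, 0, 0]'
python3 - <<'E'
from h import *
cs={n:eyes.camera(n) for n in("scene","side","wrist")}
o=ctrl.get_obs();print(o['moment'],o['eef_rot'],o["joint_vel"].round(3))
t=np.zeros((400,800,3),np.uint8)
c=cs["side"];u,v=proj(c,(.519,-.058,.09)).astype(int)
t[:,:400]=cv2.resize(c["pixels"][v-50:v+50,u-50:u+50],(400,400),interpolation=cv2.INTER_CUBIC)
m,p=rect(cs["wrist"],.519,-.058,.071,.06,400);t[:,400:]=m
cv2.imwrite("pics/end.png",t)
E
```

```text
time_s: 17.05
ee_pos: [0.5201, -0.0588, 0.1479]
eef_rot: [3.138, -0.003, 0.035]
force: [-6.3, -8.5, 27.2]
grip_width: 0.0437
grip_force: 45.2
[-2.04176956  1.49952159  0.93703342] [ 3.13782819 -0.00346864  0.03522682] [-0.001 -0.    -0.     0.     0.002 -0.003]
```

View pics/end.png

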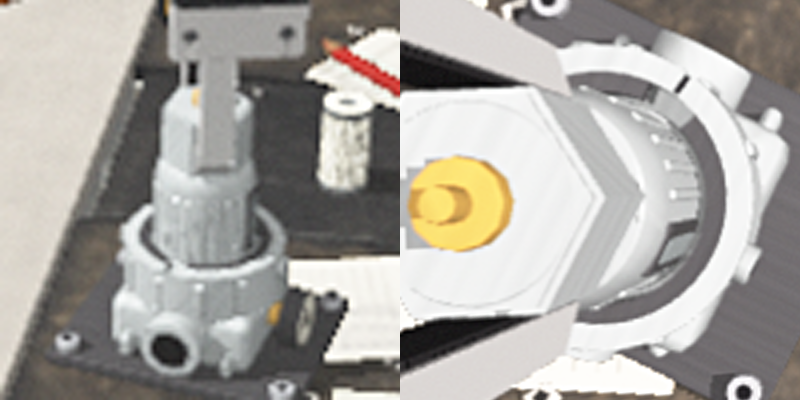

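The bowl is seated with its lugs under the ledge. The sight glass at (678,245) faces the +x lock-screw boss at (748,262), so it is at the stop, pressed with about 30 N and at rest.

```bash
python3 -c "
from station import ctrl;print(ctrl.hand_in())"
```

```text
the job is handed in; nothing more can be done
None
```

I handed the job in with the cartridge on the spindle and the bowl turned clockwise to the stop, pressed down on the socket floor and still gripped at 45 N; no verdict came back.

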